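# Index the toy car's swivel jig

## Task

On the swivel jig that carries the wooden toy car, pull up the spring plunger by its red knob and twist the knob anticlockwise as far as it goes, so that the plunger stays out. Then swing the turntable by its red-ringed peg all the way round to its other stop, and only then twist the knob back and let the plunger drop fully home to lock the turntable there. Leave the other jig, with the toy boat and the blue knob, alone.

Things in the scene. Friction and masses are not known exactly. Their poses are not given: they have to be found in the camera images.
- car_jig: Swivel jig with the wooden toy car: plywood base plate fixed to the bench, round wooden turntable (radius 66 mm, top 34 mm above the bench) and a bracket with the plunger. Origin: at bench height on the turntable's pivot axis, z up. The plunger stands 78 mm along +y; the base spans x -65 to 65, y -75 to 125 mm. Only knob, collar and peg are higher than 75 mm.
- car_knob (a point): Centre of the red T-bar knob on the plunger: bar 46 mm long (own x axis), 14 wide (own y), 28 high, on a thin stem over a steel collar whose top is 80 mm above the bench. The point is 108 mm above the bench when home. Home: the bar is parallel to the jig's x axis and the 10 mm pin below sits in a notch of the turntable's edge, locking it.
- car_plunger (a joint): Lift of the plunger with its knob: 0 m home, up to 0.030. A spring pulls it down with 4 to 7 N. Pull it up 20 to 28 mm to twist it; held out by the collar it rests at 0.018. Let go untwisted, it springs down into a notch if one is below; lead-ins draw the turntable in from up to 7 degrees short of its other stop.
- car_grip (a joint): Twist of the knob in rad: 0 at home, growing anticlockwise seen from above to its stop at 1.3 (75 degrees). Home in the collar's slot its twist is blocked from about 0.4 on (it gives a little if forced). Let go at more than about 0.8 when lifted, it rests on the collar and stays out; twisted back below about 0.3 and let go, it drops.
- car_peg (a point): Round upright wooden peg with a red ring, 18 mm thick, on the turntable's arm. Site on its axis 95 mm above the bench; peg top 115, arm below it 32 mm. It runs on a 105 mm circle about the pivot from (-44, -95) mm in the jig's frame (start stop) to (44, -95) (other stop): 0.873 rad anticlockwise from above. Swings lightly (1 N), stays where left. Axes parallel to the jig's at the start stop.
- boat_jig: The other swivel jig, same build and size, with a white and blue toy boat, a blue knob and a blue-ringed peg: not to be touched. Origin and axes as for the car's jig.

How it is judged:
By the outcome, as a careful person would: the job done as asked, in the order asked, and still so for the second after the job is handed in, with the robot touching nothing.
It also fails if it takes over 70 s, if anything falls off the work surface, if the arm or the gripper's body presses on something with over 40 N, if the wrist force passes 120 N, or if a joint passes its speed limit or range.

## Robot

A 6-joint arm with a two-finger parallel gripper is mounted at the origin on the work surface. World frame = base frame: x ahead of the robot, y to its left, z up, the work surface at z = 0. Lengths are in m, angles in rad, forces in N, time in s.
With the tool pointing down it reaches from about 0.35 to 0.775 m from the base axis. Payload 7.3 kg.
Tool frame: the origin (TCP) lies between the finger pads; the fingertips stand 14 mm ahead of it and the grasp point (between the pads) lies 5 mm behind it; z points along the fingers, y is the direction in which the jaws open and shut (so a half turn about z gives the same grasp; the last joint's range is limited). The gripper opens to 92 mm and grips with 3 to 60 N. Pads are 19 mm wide; open, the fingers measure 130 mm over their backs; the gripper's body (75 mm by 190 mm) begins 47 mm behind the grasp point.
Start: joints at [-1.385, 0.342, 1.524, -0, 1.275, -0.146], TCP at [0.171, -0.496, 0.241] pointing down, gripper open.
Joint ranges: [-2.53, 2.53], [-0.77, 2.02], [0.04, 2.7], [-1, 4.14], [0.28, 2.66], [-3.11, 3.11]. Speed limits (rad/s): [2.57, 2.57, 3.14, 3.14, 3.14, 3.14].

## Interface

Orientations are given as a unit quaternion [x, y, z, w].
In Python, from bench import r gives the robot as it stands.
- The arm moves only by the shell command python3 -m jog 'ROWS' [FORCE]. ROWS is a JSON object of lists of equal length, an entry for each row: "rot": the turn, a rotation vector about the world's x, y, z in units of 180 degrees (1.0 is 180 degrees), a list of three; "xyz": the shift along the world's x, y, z in units of 0.2 m (1.0 is 0.2 m), a list of three; "claw": the closure, from -1 (fully open) to 1 (shut). A call has 1 to 8 rows; each row shifts and turns the pose as measured when the row begins; what a row does not reach is not made up. A row lasts 1/10 s, in which the tool goes at most 50 mm and 8.59 degrees, less where a joint would pass 70% of its speed; a pose out of reach is approached as far as the arm can. A call with a number of a shift or a turn outside -1 to 1 is refused whole. A call with a gripper value outside its range is refused whole. The fingers move at their own pace and stop on an object; FORCE is the grip in N (left out, the last holds). Time passes only in rows, so rows that do not move let the fingers close. It gives the time, the measured TCP pose, the force and the opening at its end, in the units of the state.
- r.get_state(): the state, without advancing time (a new reading comes with each control period).
- r.camera(name): name is "side" or "top"; returns the picture (384x512x3 uint8, blue, green, red); there is no depth.
- r.camera_info(name): a dict with "fx", "fy", "cx", "cy" (pixels), "eye" and "attitude" of the camera in the world. Camera axes: x right, y down, z forward; pixel columns grow to the right and rows downward; lengths in m; the calibration is good to about 2 mm. A picture is of the moment at which its call begins. camera_info takes no time and is no camera call.
- r.job_done(): hands the job in, once; it reports no verdict.
The state is a dict: "time_s": time; "joint_positions": joint angles; "qvel": joint speeds; "joint_efforts": joint torques, N m; "tool_pos": TCP position; "orientation": TCP orientation; "ft_force": force on the tool from outside, world axes, zero at the start; "moment": the same for the moment, N m; "grip_width": finger opening in m.
Only numpy, scipy, OpenCV 4.12 (cv2) and the standard library are available. Lean on these libraries where they do the work, as an engineer would, in place of code of your own. Each camera call takes 0.05 s, during which the arm holds its last target.

## Working session

There is one attempt and no reset: what is moved stays moved. The work goes in short steps, Python scripts to look and compute and a shell command to move; the robot and the scene stay as the last step left them, time stands still between calls to the robot, and variables do not carry over. Pictures are saved under pics/ and viewed, and the job is handed in when it is done.

```bash
mkdir -p pics; python3 - <<'E'
from bench import r
import cv2
for n in("side","top"):
    cv2.imwrite(f"pics/{n}0.png",r.camera(n)); print(n,r.camera_info(n))
print(r.get_state())
E
```

```text
side {'fx': 475.0148637833028, 'fy': 475.0148637833028, 'cx': 250.74449013641822, 'cy': 187.55651683353818, 'eye': array([0.28937   , 0.65907027, 0.73606438]), 'attitude': array([-0.15204876,  0.89734652, -0.41020937,  0.05812635])}
top {'fx': 353.01290263770244, 'fy': 353.01290263770244, 'cx': 251.76957068495892, 'cy': 192.319520039928, 'eye': array([ 0.41444583, -0.03492842,  1.00034714]), 'attitude': array([-0.70429819,  0.70815713, -0.03024982,  0.03952824])}
{'time_s': 0.1, 'joint_positions': array([-1.38499453e+00,  3.42704133e-01,  1.52492185e+00, -1.82953731e-05,
        1.27542251e+00, -1.45999260e-01]), 'qvel': array([-3.19197149e-04, -1.06747535e-03, -2.38878844e-03,  3.75668754e-04,
        9.86102079e-04, -2.18885034e-05]), 'joint_efforts': array([ 2.14795044e-03, -4.32005382e+01, -2.44694120e+01,  7.19404290e-02,
        5.26202261e-02, -4.55350710e-05]), 'tool_pos': array([ 0.17096761, -0.49601058,  0.24008781]), 'orientation': array([ 9.86269340e-01,  1.65143150e-01, -2.32334540e-05, -7.27602848e-04]), 'ft_force': array([ 0.56600131, -0.07472907,  0.35735941]), 'moment': array([ 0.00234698,  0.00461809, -0.01436065]), 'grip_width': 0.091421394750997}
```

View pics/side0.png

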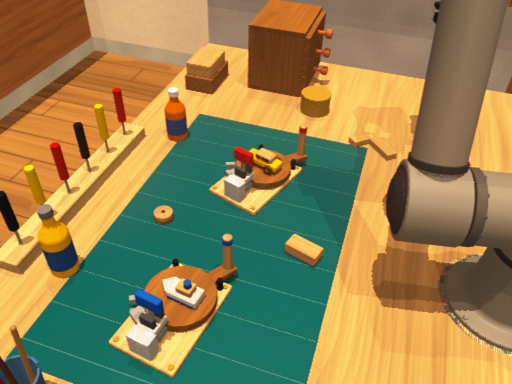

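View pics/top0.png

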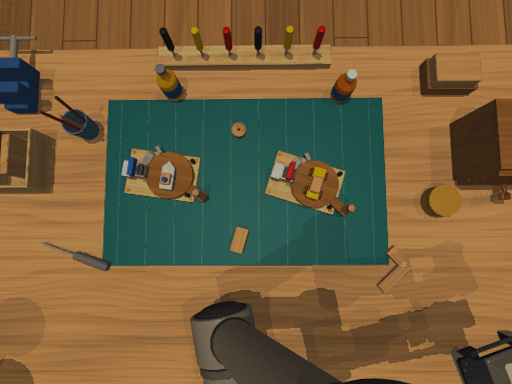

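The side view shows the car jig at about (262,170), with its red knob at (243,155) and peg at (302,140). In the top view the knob is near (291,171) and the peg near (348,209). The boat jig is well to the left. Next I'll measure these.

```bash
cat > h.py <<'E'
import numpy as np,cv2
from bench import r
from scipy.spatial.transform import Rotation as R
def ray(n,u,v):
    c=r.camera_info(n);d=R.from_quat(c["attitude"]).apply([(u-c["cx"])/c["fx"],(v-c["cy"])/c["fy"],1]);return np.array(c["eye"]),d
def onz(n,u,v,z):
    e,d=ray(n,u,v);return e+d*(z-e[2])/d[2]
def tri(a,b):
    (e1,d1),(e2,d2)=ray("top",*a),ray("side",*b)
    s=np.linalg.lstsq(np.c_[d1,-d2],e2-e1,rcond=None)[0];p,q=e1+s[0]*d1,e2+s[1]*d2
    return (p+q)/2,np.linalg.norm(p-q)
def proj(n,p):
    c=r.camera_info(n);q=R.from_quat(c["attitude"]).inv().apply(np.array(p)-c["eye"]);return q[0]/q[2]*c["fx"]+c["cx"],q[1]/q[2]*c["fy"]+c["cy"]
def reds(im,box,smin=150):
    h=cv2.cvtColor(im,cv2.COLOR_BGR2HSV);m=(((h[...,0]<6)|(h[...,0]>174))&(h[...,1]>smin)&(h[...,2]>70)).astype(np.uint8)
    k=np.zeros_like(m);x0,y0,x1,y1=box;k[y0:y1,x0:x1]=1;m*=k
    n,l,s,c=cv2.connectedComponentsWithStats(m)
    return m,[(s[i],c[i].round(1),l==i) for i in range(1,n) if s[i][4]>3]
E
python3 - <<'E'
from h import *
for n,b in(("top",(255,140,370,230)),("side",(200,110,330,220))):
    im=cv2.imread(f"pics/{n}0.png")
    m,L=reds(im,b)
    for s,c,k in L: print(n,s,c,cv2.minAreaRect(np.argwhere(k)[:,::-1].astype(np.float32)))
    x0,y0,x1,y1=b
    cv2.imwrite(f"pics/{n}0z.png",cv2.resize(im[y0:y1,x0:x1],None,fx=5,fy=5,interpolation=cv2.INTER_CUBIC))
E
```

```text
top [286 162  10  18  97] [290.3 170.5] ((290.31134033203125, 170.16038513183594), (5.631782531738281, 17.71950912475586), 15.945395469665527)
side [300 129   6   4  21] [302.5 130.6] ((302.5, 130.5), (3.0, 5.0), 90.0)
side [234 147  19  19 245] [243.1 155.8] ((243.24615478515625, 155.56922912597656), (22.57431983947754, 12.403472900390625), 29.744882583618164)
```

View pics/top0z.png

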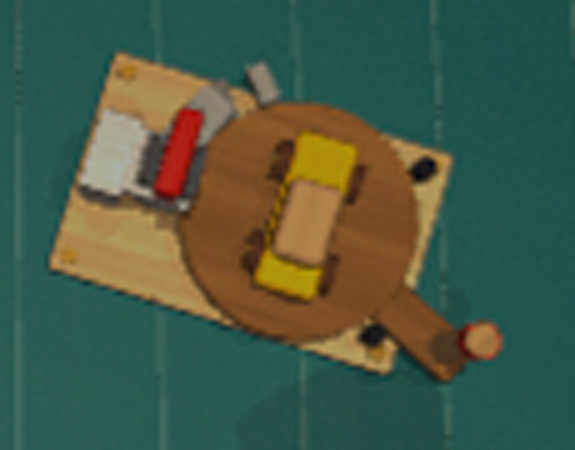

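View pics/side0z.png

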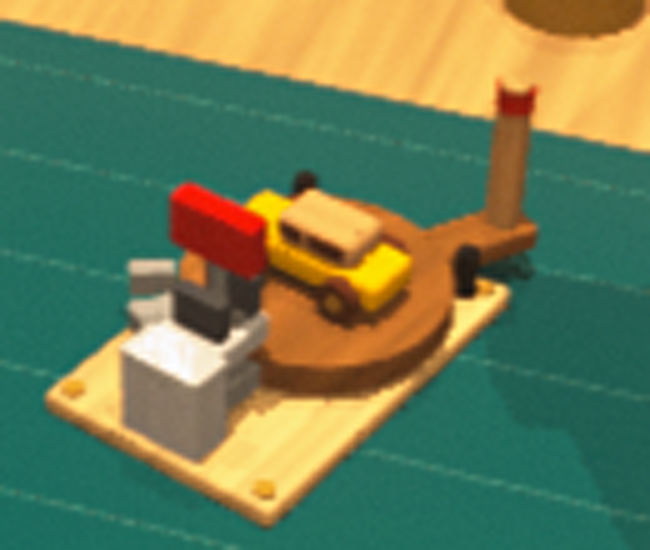

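```bash
python3 - <<'E'
from h import *
# fit: knob top centre, bar direction, pivot, peg
k=onz("top",290.3,170.3,.122); pv=onz("top",314.8,184.2,.034); pg=onz("top",351.2,208.2,.115)
print("knob",k,"piv",pv,"peg",pg)
print("tri knob",tri((290.3,170.3),(243.2,155.7)))
d=k-pv; print("dist",np.hypot(*d[:2]),"yaw from y",np.degrees(np.arctan2(d[1],d[0]))-90)
d=pg-pv; print("dist",np.hypot(*d[:2]),"yaw",np.degrees(np.arctan2(d[1],d[0]))-np.degrees(np.arctan2(-95,-44)))
# bar ends in top zoom: (190,110)->(170,195)
for a,b in(((190,110),(170,195)),):
    A=onz("top",255+a[0]/5,140+a[1]/5,.122);B=onz("top",255+b[0]/5,140+b[1]/5,.122);e=A-B;print("bar",np.degrees(np.arctan2(e[1],e[0])),np.linalg.norm(e))
# base corners top zoom: (117,53),(453,153),(390,375),(50,267) z~.0? use .012
C=[onz("top",255+a/5,140+b/5,.012) for a,b in((117,53),(453,153),(390,375),(50,267))]
e=C[0]-C[1];print("y ax",np.degrees(np.arctan2(e[1],e[0]))-90,np.linalg.norm(e));e=C[0]-C[3];print("x ax",np.degrees(np.arctan2(e[1],e[0])),np.linalg.norm(e)); e=C[3]-C[2];print("yax",np.degrees(np.arctan2(e[1],e[0]))-90)
print("centre",np.mean(C,0))
print("sidepeg",onz("side",302.5,130.5,.108)) 
E
```

```text
knob [ 0.55647473 -0.12067422  0.122     ] piv [ 0.53157747 -0.19596193  0.034     ] peg [ 0.46075463 -0.27189614  0.115     ]
tri knob (array([ 0.55816423, -0.12211051,  0.10840042]), np.float64(0.0010324243288731502))
dist 0.07929761368655558 yaw from y -18.298783391589694
dist 0.10383583155793426 yaw -18.153681138963478
bar -13.957733267335144 0.044417759637172025
y ax -17.316624575747127 0.19763154135106686
x ax -17.777626194314504 0.12816928616482734
yax -18.06641779878011
centre [ 0.54000568 -0.17333388  0.012     ]
sidepeg [ 0.4596951  -0.26265169  0.108     ]
```

```bash
python3 -m jog '{"xyz":[[0.17,0.165,0],[0.17,0.165,0],[0.17,0.165,0],[0.17,0.165,0],[0.17,0.165,0],[0.17,0.165,0],[0.17,0.165,0],[0.17,0.165,0]],"rot":[[0,0,-0.026],[0,0,-0.026],[0,0,-0.026],[0,0,-0.026],[0,0,-0.026],[0,0,-0.026],[0,0,-0.026],[0,0,-0.026]],"claw":[-1,-1,-1,-1,-1,-1,-1,-1]}' 30
```

```text
time_s: 0.9
tool_pos: [0.4459, -0.2244, 0.2371]
orientation: [0.984, -0.178, -0.001, -0.002]
ft_force: [0.5, -0.4, -0.7]
grip_width: 0.0918
```

```bash
cat >> h.py <<'E'
PV=np.array([.532,-.196]);YAW=np.radians(-18)
def st(target=None,line=None):
    s=r.get_state();p=s["tool_pos"];Y=R.from_quat(s["orientation"]).as_matrix()
    a=np.degrees(np.arctan2(Y[1,1],Y[0,1]));print("t",s["time_s"],"pos",p.round(4),"jaw deg",a.round(1),"toolz",Y[:,2].round(3),"F",s["ft_force"].round(1),"M",s["moment"].round(2),"w",round(s["grip_width"],4),"q",s["joint_positions"].round(2))
    tilt=np.cross(Y[:,2],[0,0,-1]);print("tilt fix rot",(np.arcsin(tilt)/np.pi).round(4))
    if target is not None: print("shift units",((np.array(target)-p)/.2).round(3))
    if line is not None: print("yaw units",((line-a+90)%180-90)/180)
E
python3 -m jog '{"xyz":[[0.14,0.128,0],[0.14,0.128,0],[0.14,0.128,0],[0.13,0.128,0],[0,0,0]],"rot":[[0,0,0.007],[0,0,0.007],[0,0,0],[0,0,0],[0,0,0]],"claw":[-1,-1,-1,-1,-1]}'
python3 - <<'E'
from h import *
st((.5575,-.122,.107),72)
cv2.imwrite("pics/side1.png",r.camera("side"))
E
```

```text
time_s: 1.4
tool_pos: [0.5621, -0.1115, 0.2349]
orientation: [0.988, -0.154, -0.003, -0.003]
ft_force: [-0.4, -0.3, 0.5]
grip_width: 0.0921
t 1.4 pos [ 0.5621 -0.1115  0.2349] jaw deg -107.7 toolz [-0.004  0.007 -1.   ] F [-0.4 -0.3  0.5] M [-0.01 -0.01  0.03] w 0.0921 q [-0.33  0.44  1.39  0.01  1.32  1.55]
tilt fix rot [-0.0023 -0.0013 -0.    ]
shift units [-0.023 -0.052 -0.64 ]
yaw units -0.0016402747463732542
```

View pics/side1.png

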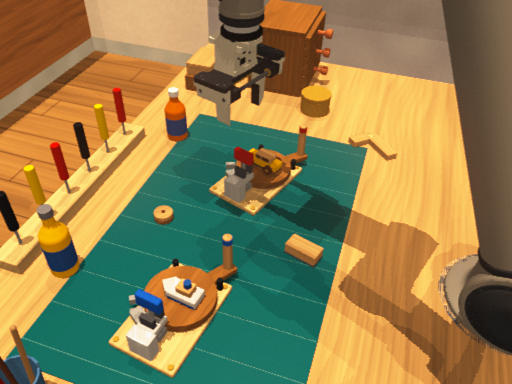

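The gripper hangs above the car jig at about (235,90) and is aligned. I'm moving down over the knob.

```bash
python3 -m jog '{"xyz":[[-0.023,-0.052,0],[0,0,-0.15],[0,0,-0.15],[0,0,-0.12],[0,0,-0.05],[0,0,0]],"rot":[[-0.002,-0.001,0],[0,0,0],[0,0,0],[0,0,0],[0,0,0],[0,0,0]],"claw":[-1,-1,-1,-1,-1,-1]}'
python3 - <<'E'
from h import *
st((.5575,-.1217,.107),72)
cv2.imwrite("pics/side2.png",cv2.resize(r.camera("side")[60:230,150:350],None,fx=3,fy=3))
E
```

```text
time_s: 2.05
tool_pos: [0.5502, -0.1324, 0.1391]
orientation: [0.987, -0.158, -0.001, 0.002]
ft_force: [0.7, 0.4, -0.3]
grip_width: 0.0916
t 2.05 pos [ 0.5502 -0.1324  0.1391] jaw deg -108.1 toolz [-0.002 -0.004 -1.   ] F [ 0.7  0.4 -0.3] M [0.07 0.03 0.01] w 0.0916 q [-0.37  0.51  1.55 -0.01  1.08  1.52]
tilt fix rot [ 0.0013 -0.0008  0.    ]
shift units [ 0.036  0.053 -0.16 ]
yaw units 0.0007537821656560102
```

View pics/side2.png

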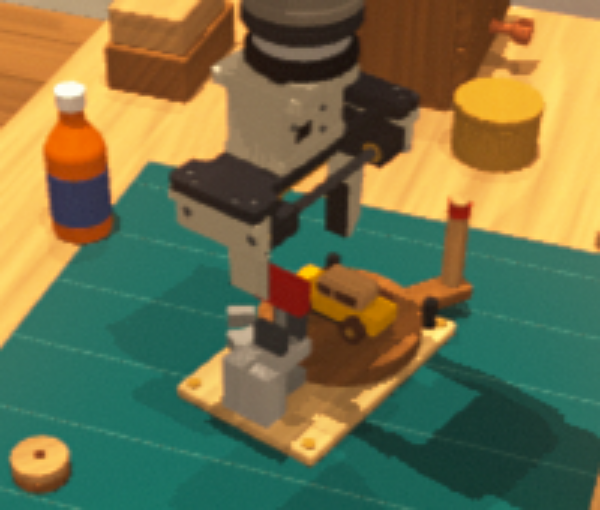

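The fingers straddle the red knob (about (290,290) in the crop), 12 mm off-centre. I'll correct that before going down further.

```bash
python3 -m jog '{"xyz":[[0.036,0.053,0],[0,0,0],[0,0,0]],"rot":[[0.001,-0.001,0],[0,0,0],[0,0,0]],"claw":[-1,-1,-1]}'
python3 - <<'E'
from h import *
st((.5575,-.1217,.107),72)
E
```

```text
time_s: 2.4
tool_pos: [0.5599, -0.1224, 0.1434]
orientation: [0.987, -0.158, 0.004, 0.001]
ft_force: [-0.1, 0.4, -0.6]
grip_width: 0.0916
t 2.4 pos [ 0.5599 -0.1224  0.1434] jaw deg -108.2 toolz [ 0.008 -0.003 -1.   ] F [-0.1  0.4 -0.6] M [ 0.02  0.02 -0.02] w 0.0916 q [-0.35  0.52  1.53 -0.    1.08  1.54]
tilt fix rot [0.0011 0.0025 0.    ]
shift units [-0.012  0.004 -0.182]
yaw units 0.0010991709116928582
```

```bash
python3 -m jog '{"xyz":[[-0.01,0.004,-0.09],[0,0,-0.09],[0,0,0],[0,0,0]],"rot":[[0.001,0.002,0],[0,0,0],[0,0,0],[0,0,0]],"claw":[-1,-1,-1,-1]}'
python3 - <<'E'
from h import *
st((.5575,-.1217,.107),72)
E
```

```text
time_s: 2.8
tool_pos: [0.5602, -0.1214, 0.1104]
orientation: [0.988, -0.157, 0.004, 0.001]
ft_force: [-0.0, 0.4, -0.1]
grip_width: 0.0917
t 2.8 pos [ 0.5602 -0.1214  0.1104] jaw deg -108.1 toolz [ 0.008 -0.003 -1.   ] F [-0.   0.4 -0.1] M [0.06 0.04 0.02] w 0.0917 q [-0.35  0.55  1.57  0.    1.01  1.54]
tilt fix rot [0.0009 0.0026 0.    ]
shift units [-0.014 -0.002 -0.017]
yaw units 0.0003813311155378566
```

```bash
python3 -m jog '{"xyz":[[-0.013,0,-0.015],[0,0,0],[0,0,0],[0,0,0],[0,0,0],[0,0,0],[0,0,0],[0,0,0]],"rot":[[0.001,0.002,0],[0,0,0],[0,0,0],[0,0,0],[0,0,0],[0,0,0],[0,0,0],[0,0,0]],"claw":[-0.5,0,0.5,1,1,1,1,1]}' 30
python3 - <<'E'
from h import *
st((.5575,-.1217,.107),72)
cv2.imwrite("pics/side3.png",cv2.resize(r.camera("side")[60:230,150:350],None,fx=3,fy=3))
E
```

```text
time_s: 3.6
tool_pos: [0.559, -0.1219, 0.1106]
orientation: [0.988, -0.157, 0.003, 0.0]
ft_force: [-0.1, -0.0, -0.0]
grip_width: 0.0325
t 3.6 pos [ 0.559  -0.1219  0.1106] jaw deg -108.1 toolz [ 0.006 -0.001 -1.   ] F [-0.1 -0.  -0. ] M [0.09 0.05 0.06] w 0.0325 q [-0.35  0.55  1.57  0.    1.01  1.54]
tilt fix rot [0.0004 0.002  0.    ]
shift units [-0.007  0.001 -0.018]
yaw units 0.00030965119599449687
```

View pics/side3.png

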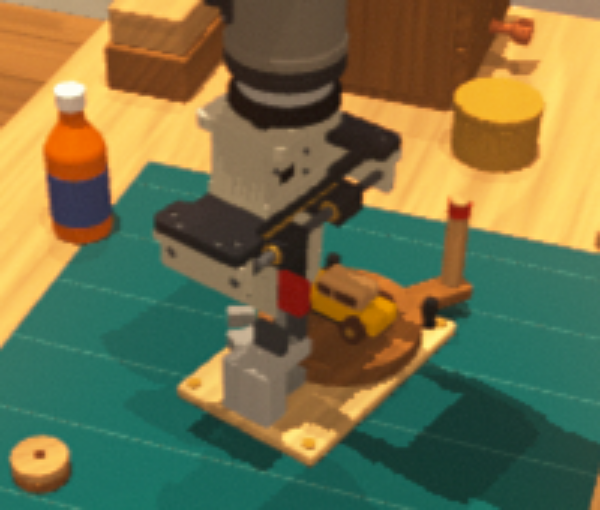

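The fingers are closing around the knob (about (292,290)). I'll finish the grip.

```bash
python3 -m jog '{"xyz":[[-0.005,0,-0.025],[0,0,0],[0,0,0],[0,0,0],[0,0,0]],"rot":[[0,0.002,0],[0,0,0],[0,0,0],[0,0,0],[0,0,0]],"claw":[1,1,1,1,1]}' 35
python3 - <<'E'
from h import *
st((.5575,-.1217,.107),72)
E
```

```text
time_s: 4.15
tool_pos: [0.558, -0.1209, 0.1049]
orientation: [0.988, -0.157, -0.0, -0.0]
ft_force: [0.8, 0.6, 0.8]
grip_width: 0.0138
t 4.15 pos [ 0.558  -0.1209  0.1049] jaw deg -108.0 toolz [-0.001  0.    -1.   ] F [0.8 0.6 0.8] M [0.17 0.02 0.03] w 0.0138 q [-0.35  0.56  1.57 -0.    1.01  1.54]
tilt fix rot [-0.0001 -0.0002 -0.    ]
shift units [-0.003 -0.004  0.011]
yaw units 0.0001966080345545783
```

```bash
python3 -m jog '{"xyz":[[0,0,0.06],[0,0,0.06],[0,0,0],[0,0,0]],"rot":[[0,0,0],[0,0,0],[0,0,0],[0,0,0]],"claw":[1,1,1,1]}'
python3 - <<'E'
from h import *
st((.558,-.1209,.1295),72)
E
```

```text
time_s: 4.55
tool_pos: [0.5578, -0.1208, 0.1294]
orientation: [0.988, -0.157, -0.001, -0.0]
ft_force: [2.9, 1.4, -7.6]
grip_width: 0.0138
t 4.55 pos [ 0.5578 -0.1208  0.1294] jaw deg -108.0 toolz [-0.002  0.001 -1.   ] F [ 2.9  1.4 -7.6] M [ 0.07 -0.5  -0.03] w 0.0138 q [-0.35  0.53  1.55  0.    1.06  1.54]
tilt fix rot [-0.0003 -0.0006 -0.    ]
shift units [ 0.001 -0.001  0.001]
yaw units 0.00026888949255913353
```

```bash
python3 -m jog '{"xyz":[[0,0,0],[0,0,0],[0,0,0],[0,0,0],[0,0,0],[0,0,0]],"rot":[[0,0,0.044],[0,0,0.044],[0,0,0.044],[0,0,0.044],[0,0,0.044],[0,0,0]],"claw":[1,1,1,1,1,1]}'
python3 - <<'E'
from h import *
st((.558,-.1209,.1295),72)
E
```

```text
time_s: 5.15
tool_pos: [0.5579, -0.121, 0.1279]
orientation: [0.98, 0.199, -0.001, -0.0]
ft_force: [3.1, 1.5, -7.1]
grip_width: 0.0143
t 5.15 pos [ 0.5579 -0.121   0.1279] jaw deg -67.0 toolz [-0.002 -0.    -1.   ] F [ 3.1  1.5 -7.1] M [ 0.02 -0.57  0.  ] w 0.0143 q [-0.35  0.53  1.55 -0.    1.06  0.82]
tilt fix rot [ 0.0001 -0.0005  0.    ]
shift units [0.    0.    0.008]
yaw units -0.22782211581362916
```

```bash
python3 -m jog '{"xyz":[[0,0,0.008],[0,0,0],[0,0,0],[0,0,0],[0,0,0]],"rot":[[0,0,0.044],[0,0,0.044],[0,0,0.044],[0,0,0.044],[0,0,0.008]],"claw":[1,1,1,1,1]}'
python3 - <<'E'
from h import *
st((.558,-.1209,.1295),147)
E
```

```text
time_s: 5.65
tool_pos: [0.5582, -0.121, 0.1285]
orientation: [0.882, 0.471, -0.001, 0.0]
ft_force: [2.4, -0.0, -7.1]
grip_width: 0.0135
t 5.65 pos [ 0.5582 -0.121   0.1285] jaw deg -33.8 toolz [-0.001 -0.001 -1.   ] F [ 2.4 -0.  -7.1] M [ 0.02 -0.64 -0.01] w 0.0135 q [-0.35  0.53  1.55 -0.    1.06  0.24]
tilt fix rot [ 0.0002 -0.0003  0.    ]
shift units [-0.001  0.001  0.005]
yaw units 0.004690468154007021
```

```bash
python3 -m jog '{"xyz":[[0,0,0.004],[0,0,0],[0,0,0]],"rot":[[0,0,0.015],[0,0,0.008],[0,0,0]],"claw":[1,1,1]}'
python3 - <<'E'
from h import *
st((.558,-.1209,.123),147)
E
```

```text
time_s: 5.95
tool_pos: [0.5579, -0.1211, 0.1287]
orientation: [0.868, 0.496, -0.0, -0.001]
ft_force: [1.5, 0.6, -6.2]
grip_width: 0.0142
t 5.95 pos [ 0.5579 -0.1211  0.1287] jaw deg -30.5 toolz [-0.001  0.001 -1.   ] F [ 1.5  0.6 -6.2] M [ 0.05 -0.59 -0.71] w 0.0142 q [-0.35  0.53  1.55  0.    1.06  0.18]
tilt fix rot [-0.0002 -0.0004 -0.    ]
shift units [ 0.     0.001 -0.029]
yaw units -0.013721660441927321
```

The stop is reached (Mz −0.7 Nm). I'll lower the knob onto the collar, then release it.

```bash
python3 -m jog '{"xyz":[[0,0,-0.028],[0,0,-0.002],[0,0,0],[0,0,0]],"rot":[[0,0,-0.006],[0,0,0],[0,0,0],[0,0,0]],"claw":[1,1,1,1]}'
python3 - <<'E'
from h import *
st((.558,-.1209,.123),147)
E
python3 -m jog '{"xyz":[[0,0,0],[0,0,0],[0,0,0],[0,0,0],[0,0,0],[0,0,0]],"rot":[[0,0,0],[0,0,0],[0,0,0],[0,0,0],[0,0,0],[0,0,0]],"claw":[0.5,0.2,0,-0.3,-0.3,-0.3]}'
python3 - <<'E'
from h import *
st((.558,-.1209,.18),147)
E
```

```text
time_s: 6.35
tool_pos: [0.558, -0.1211, 0.1229]
orientation: [0.875, 0.484, -0.0, -0.0]
ft_force: [0.2, 1.3, -4.5]
grip_width: 0.0136
t 6.35 pos [ 0.558  -0.1211  0.1229] jaw deg -32.1 toolz [-0.001  0.    -1.   ] F [ 0.2  1.3 -4.5] M [ 0.04 -0.44 -0.38] w 0.0136 q [-0.35  0.54  1.55  0.    1.05  0.21]
tilt fix rot [-0.0001 -0.0002 -0.    ]
shift units [-0.     0.001  0.   ]
yaw units -0.005179847653213048
time_s: 6.95
tool_pos: [0.558, -0.1219, 0.1249]
orientation: [0.874, 0.485, -0.0, 0.001]
ft_force: [-0.0, 0.8, 0.4]
grip_width: 0.0565
t 6.95 pos [ 0.558  -0.1219  0.1249] jaw deg -31.9 toolz [ 0.    -0.002 -1.   ] F [-0.   0.8  0.4] M [-0.02 -0.07  0.07] w 0.0565 q [-0.35  0.54  1.55 -0.    1.05  0.21]
tilt fix rot [0.0007 0.0001 0.    ]
shift units [-0.     0.005  0.276]
yaw units -0.0059531627193536
```

Now straight up about 75 mm, then look.

```bash
python3 -m jog '{"xyz":[[0,0,0.1],[0,0,0.15],[0,0,0.12],[-0.1,-0.1,0],[-0.15,-0.15,0],[-0.15,-0.15,0],[0,0,0]],"rot":[[0,0,0],[0,0,0],[0,0,0],[0,0,0],[0,0,0],[0,0,0],[0,0,0]],"claw":[-0.3,-0.3,-0.3,-0.3,-0.3,-0.3,-0.3]}'
python3 - <<'E'
from h import *
st()
cv2.imwrite("pics/side4.png",cv2.resize(r.camera("side")[60:230,150:350],None,fx=3,fy=3))
E
```

```text
time_s: 7.65
tool_pos: [0.4755, -0.2032, 0.2016]
orientation: [0.873, 0.487, -0.001, 0.002]
ft_force: [0.8, 0.3, -0.2]
grip_width: 0.0598
t 7.65 pos [ 0.4755 -0.2032  0.2016] jaw deg -31.7 toolz [ 0.    -0.004 -1.   ] F [ 0.8  0.3 -0.2] M [ 0.05 -0.06  0.  ] w 0.0598 q [-0.55  0.36  1.61 -0.    1.17  0.  ]
tilt fix rot [0.0012 0.     0.    ]
```

View pics/side4.png

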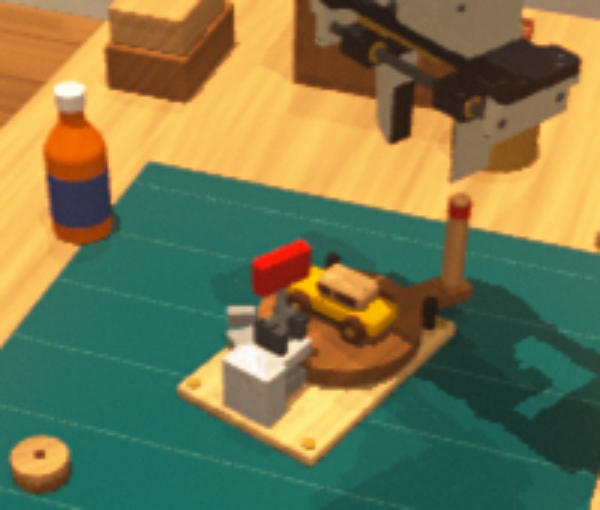

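The red knob stays up and twisted (crop (282,267)), and the peg is still at its start (crop (457,240)). Next I'll approach the peg.

```bash
python3 -m jog '{"xyz":[[-0.035,-0.17,0],[-0.035,-0.17,0],[0,0,0],[0,0,0]],"rot":[[0.001,0,-0.031],[0,0,-0.031],[0,0,0],[0,0,0]],"claw":[-0.3,-0.3,-0.3,-0.3]}'
python3 - <<'E'
from h import *
st((.461,-.2722,.098),-43)
E
```

```text
time_s: 8.1
tool_pos: [0.4651, -0.2698, 0.2021]
orientation: [0.917, 0.398, 0.002, 0.0]
ft_force: [-0.8, 0.9, -0.3]
grip_width: 0.0595
t 8.1 pos [ 0.4651 -0.2698  0.2021] jaw deg -43.1 toolz [ 0.004  0.001 -1.   ] F [-0.8  0.9 -0.3] M [ 0.01 -0.04  0.05] w 0.0595 q [-0.67  0.4   1.55  0.    1.19  0.08]
tilt fix rot [-0.0002  0.0013  0.    ]
shift units [-0.021 -0.012 -0.521]
yaw units 0.0004146838083405176
```

```bash
python3 -m jog '{"xyz":[[-0.02,-0.012,-0.12],[0,0,-0.15],[0,0,-0.12],[0,0,-0.06],[0,0,0],[0,0,0]],"rot":[[0,0.001,0],[0,0,0],[0,0,0],[0,0,0],[0,0,0],[0,0,0]],"claw":[-0.3,-0.3,-0.3,-0.3,-0.3,-0.3]}'
python3 - <<'E'
from h import *
st((.461,-.2722,.098),-43)
cv2.imwrite("pics/side5.png",cv2.resize(r.camera("side")[60:230,200:400],None,fx=3,fy=3))
E
```

```text
time_s: 8.7
tool_pos: [0.4656, -0.2649, 0.1101]
orientation: [0.915, 0.404, 0.002, 0.0]
ft_force: [0.4, -0.6, 0.9]
grip_width: 0.0599
t 8.7 pos [ 0.4656 -0.2649  0.1101] jaw deg -42.3 toolz [ 0.004  0.001 -1.   ] F [ 0.4 -0.6  0.9] M [-0.04 -0.04  0.04] w 0.0599 q [-0.66  0.5   1.67  0.    0.97  0.07]
tilt fix rot [-0.0004  0.0012  0.    ]
shift units [-0.023 -0.036 -0.06 ]
yaw units -0.003920087652801385
```

View pics/side5.png

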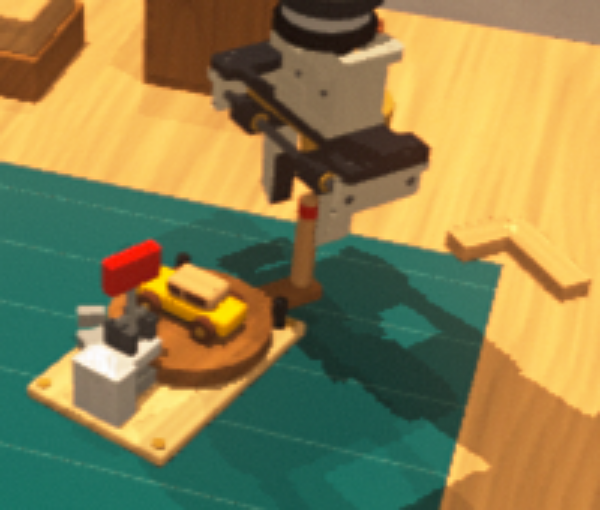

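The peg's red ring (crop (308,212)) is between the fingers. I'll trim the position and close gently.

```bash
python3 -m jog '{"xyz":[[-0.022,-0.036,-0.05],[0,0,0],[0,0,0]],"rot":[[0,0.001,0],[0,0,0],[0,0,0]],"claw":[-0.3,-0.3,-0.3]}' 10
python3 - <<'E'
from h import *
st((.461,-.2722,.098),-43)
E
```

```text
time_s: 9.05
tool_pos: [0.4622, -0.273, 0.1015]
orientation: [0.914, 0.405, 0.001, 0.001]
ft_force: [0.5, 0.0, 0.3]
grip_width: 0.0597
t 9.05 pos [ 0.4622 -0.273   0.1015] jaw deg -42.2 toolz [ 0.004 -0.001 -1.   ] F [0.5 0.  0.3] M [-0.03 -0.09  0.  ] w 0.0597 q [-0.68  0.51  1.68  0.    0.95  0.06]
tilt fix rot [0.0005 0.0011 0.    ]
shift units [-0.006  0.004 -0.017]
yaw units -0.004330939165321486
```

```bash
python3 -m jog '{"xyz":[[0,0,0],[0,0,0],[0,0,0],[0,0,0],[0,0,0],[0,0,0]],"rot":[[0,0,0],[0,0,0],[0,0,0],[0,0,0],[0,0,0],[0,0,0]],"claw":[0.2,0.6,1,1,1,1]}' 10
python3 - <<'E'
from h import *
st((.461,-.2722,.098),-43)
E
```

```text
time_s: 9.65
tool_pos: [0.4623, -0.2735, 0.1024]
orientation: [0.914, 0.405, 0.002, 0.002]
ft_force: [0.2, -0.9, -0.2]
grip_width: 0.0174
t 9.65 pos [ 0.4623 -0.2735  0.1024] jaw deg -42.3 toolz [ 0.005 -0.002 -1.   ] F [ 0.2 -0.9 -0.2] M [-0.04  0.    0.11] w 0.0174 q [-0.68  0.51  1.68  0.    0.95  0.06]
tilt fix rot [0.0008 0.0015 0.    ]
shift units [-0.007  0.007 -0.022]
yaw units -0.004096237344790015
```

```bash
python3 -m jog '{"xyz":[[0.044,-0.037,0],[0.048,-0.032,0],[0.051,-0.026,0],[0.053,-0.02,0],[0,0,0]],"rot":[[0,0,0.0347],[0,0,0.0347],[0,0,0.0347],[0,0,0.0347],[0,0,0]],"claw":[1,1,1,1,1]}'
python3 - <<'E'
from h import *
st()
p=r.get_state()["tool_pos"][:2]-PV;a=np.degrees(np.arctan2(p[1],p[0]));print(np.hypot(*p),a,"left",-82.9-a)
for k in range(6):
    pass
E
```

```text
time_s: 10.15
tool_pos: [0.5024, -0.2967, 0.1024]
orientation: [0.801, 0.599, 0.002, 0.001]
ft_force: [0.9, -0.2, 2.2]
grip_width: 0.0176
t 10.15 pos [ 0.5024 -0.2967  0.1024] jaw deg -16.4 toolz [ 0.004  0.001 -1.   ] F [ 0.9 -0.2  2.2] M [ 0.03 -0.25 -0.02] w 0.0176 q [-0.67  0.58  1.54  0.    1.01 -0.38]
tilt fix rot [-0.0002  0.0014  0.    ]
0.10498243047680465 -106.38961339299318 left 23.489613392993178
```

```bash
python3 -m jog '{"xyz":[[0.053,-0.013,0],[0.054,-0.007,0],[0.054,-0.002,0],[0.048,0.003,0],[0,0,0]],"rot":[[0,0.001,0.033],[0,0,0.033],[0,0,0.033],[0,0,0.03],[0,0,0]],"claw":[1,1,1,1,1]}'
python3 - <<'E'
from h import *
st()
p=r.get_state()["tool_pos"][:2]-PV;a=np.degrees(np.arctan2(p[1],p[0]));print(np.hypot(*p),a,"left",-82.9-a)
E
```

```text
time_s: 10.65
tool_pos: [0.5433, -0.301, 0.1024]
orientation: [0.664, 0.747, -0.0, 0.0]
ft_force: [1.8, -0.4, 0.1]
grip_width: 0.0177
t 10.65 pos [ 0.5433 -0.301   0.1024] jaw deg 6.7 toolz [-0.001 -0.001 -1.   ] F [ 1.8 -0.4  0.1] M [-0.03 -0.35 -0.12] w 0.0177 q [-0.63  0.64  1.42 -0.    1.08 -0.75]
tilt fix rot [ 0.0002 -0.0002  0.    ]
0.10564781323368196 -83.87958299077421 left 0.9795829907742046
```

Nearly there, so I'll push gently into the stop.

```bash
python3 -m jog '{"xyz":[[0.015,0.002,0],[0.01,0.001,0],[0.01,0.001,0]],"rot":[[0,0,0],[0,0,0],[0,0,0]],"claw":[1,1,1]}'
python3 - <<'E'
from h import *
st()
p=r.get_state()["tool_pos"][:2]-PV;a=np.degrees(np.arctan2(p[1],p[0]));print(np.hypot(*p),a,"left",-82.9-a)
E
```

```text
time_s: 10.95
tool_pos: [0.5474, -0.3008, 0.1023]
orientation: [0.668, 0.745, -0.002, -0.002]
ft_force: [-8.3, -3.0, 3.7]
grip_width: 0.0175
t 10.95 pos [ 0.5474 -0.3008  0.1023] jaw deg 6.2 toolz [-0.005 -0.001 -1.   ] F [-8.3 -3.   3.7] M [-0.48  1.09  0.09] w 0.0175 q [-0.62  0.65  1.4  -0.    1.09 -0.73]
tilt fix rot [ 0.0004 -0.0017  0.    ]
0.10593309225679062 -81.62831538941643 left -1.271684610583577
```

At the stop, with an 8 N reaction. I'll release the peg and retreat upward.

```bash
python3 -m jog '{"xyz":[[0,0,0],[0,0,0],[0,0,0],[0,0,0],[0,0,0]],"rot":[[0,0.0,0],[0,0,0],[0,0,0],[0,0,0],[0,0,0]],"claw":[0.4,0,-0.2,-0.3,-0.3]}'
python3 -m jog '{"xyz":[[0,0,0.1],[0,0,0.15],[0,0,0.15],[0,0,0.1],[0,0.1,0],[0,0.2,0],[0,0.1,0],[0,0,0]],"rot":[[0,0.001,0],[0,0,0],[0,0,0],[0,0,0],[0,0,-0.045],[0,0,-0.045],[0,0,-0.045],[0,0,-0.045]],"claw":[-0.3,-0.3,-0.3,-0.3,-0.3,-0.3,-0.3,-0.3]}'
python3 - <<'E'
from h import *
st((.558,-.1211,.1235),-32)
cv2.imwrite("pics/side6.png",cv2.resize(r.camera("side")[60:230,150:350],None,fx=3,fy=3))
E
```

```text
time_s: 11.45
tool_pos: [0.5472, -0.2998, 0.1021]
orientation: [0.669, 0.743, -0.002, -0.002]
ft_force: [-0.4, -0.4, 0.2]
grip_width: 0.0532
time_s: 12.25
tool_pos: [0.5465, -0.2168, 0.2056]
orientation: [0.856, 0.518, 0.0, -0.004]
ft_force: [-0.6, -0.5, 0.2]
grip_width: 0.0596
t 12.25 pos [ 0.5465 -0.2168  0.2056] jaw deg -27.7 toolz [-0.004  0.007 -1.   ] F [-0.6 -0.5  0.2] M [-0.09 -0.04 -0.03] w 0.0596 q [-0.51  0.49  1.39  0.    1.27 -0.03]
tilt fix rot [-0.0023 -0.0013 -0.    ]
shift units [ 0.057  0.479 -0.411]
yaw units -0.024155945492724602
```

View pics/side6.png

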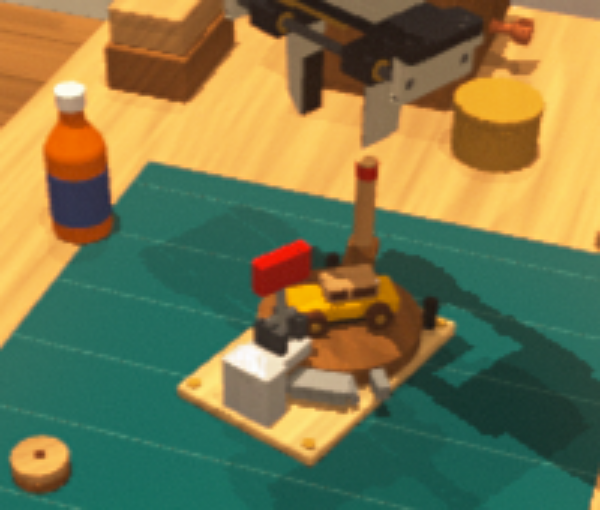

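The peg is now at the far stop (crop (366,205)) and the knob is still up and twisted (crop (282,267)). Back to the knob.

```bash
python3 -m jog '{"xyz":[[0.019,0.16,0],[0.019,0.16,0],[0.019,0.16,0],[0,0,0],[0,0,0]],"rot":[[-0.002,-0.001,-0.012],[0,0,-0.012],[0,0,0],[0,0,0],[0,0,0]],"claw":[-0.3,-0.3,-0.3,-0.3,-0.3]}'
python3 - <<'E'
from h import *
st((.558,-.1211,.1235),-32)
E
```

```text
time_s: 12.8
tool_pos: [0.5584, -0.1201, 0.2057]
orientation: [0.875, 0.485, 0.0, 0.0]
ft_force: [0.2, -0.7, 0.3]
grip_width: 0.0596
t 12.8 pos [ 0.5584 -0.1201  0.2057] jaw deg -32.0 toolz [ 0.001 -0.001 -1.   ] F [ 0.2 -0.7  0.3] M [ 0.02 -0.03  0.  ] w 0.0596 q [-0.35  0.45  1.45 -0.    1.24  0.21]
tilt fix rot [0.0002 0.0002 0.    ]
shift units [-0.002 -0.005 -0.411]
yaw units 4.394556491244354e-05
```

```bash
python3 -m jog '{"xyz":[[0,-0.005,-0.12],[0,0,-0.12],[0,0,-0.08],[0,0,-0.04],[0,0,0],[0,0,0]],"rot":[[0,0,0],[0,0,0],[0,0,0],[0,0,0],[0,0,0],[0,0,0]],"claw":[-0.3,-0.3,-0.3,-0.3,-0.3,-0.3]}'
python3 - <<'E'
from h import *
st((.558,-.1211,.1235),-32)
E
```

```text
time_s: 13.4
tool_pos: [0.5593, -0.1272, 0.1327]
orientation: [0.874, 0.486, 0.001, 0.002]
ft_force: [-0.6, -0.6, -1.1]
grip_width: 0.0596
t 13.4 pos [ 0.5593 -0.1272  0.1327] jaw deg -31.8 toolz [ 0.004 -0.003 -1.   ] F [-0.6 -0.6 -1.1] M [ 0.   -0.05  0.01] w 0.0596 q [-0.36  0.53  1.54 -0.    1.07  0.2 ]
tilt fix rot [0.001  0.0014 0.    ]
shift units [-0.006  0.031 -0.046]
yaw units -0.0008444298118017773
```

```bash
python3 -m jog '{"xyz":[[-0.006,0.03,-0.045],[0,0,0],[0,0,0]],"rot":[[0.001,0.001,0],[0,0,0],[0,0,0]],"claw":[-0.3,-0.3,-0.3]}'
python3 - <<'E'
from h import *
st((.558,-.1211,.1235),-32)
E
```

```text
time_s: 13.7
tool_pos: [0.559, -0.1215, 0.1249]
orientation: [0.874, 0.486, 0.002, 0.001]
ft_force: [0.3, 0.1, 0.0]
grip_width: 0.0597
t 13.7 pos [ 0.559  -0.1215  0.1249] jaw deg -31.9 toolz [ 0.004 -0.001 -1.   ] F [0.3 0.1 0. ] M [-0.01 -0.05 -0.02] w 0.0597 q [-0.35  0.54  1.55  0.    1.05  0.21]
tilt fix rot [0.0003 0.0014 0.    ]
shift units [-0.005  0.002 -0.007]
yaw units -0.0008296319122713669
```

```bash
python3 -m jog '{"xyz":[[-0.005,0.002,-0.007],[0,0,0],[0,0,0],[0,0,0],[0,0,0],[0,0,0],[0,0,0]],"rot":[[0,0.001,0],[0,0,0],[0,0,0],[0,0,0],[0,0,0],[0,0,0],[0,0,0]],"claw":[0,0.5,1,1,1,1,1]}' 35
python3 - <<'E'
from h import *
st((.558,-.1211,.1235),-32)
E
```

```text
time_s: 14.4
tool_pos: [0.5583, -0.1208, 0.1244]
orientation: [0.874, 0.486, 0.001, 0.001]
ft_force: [-0.4, 1.0, 0.9]
grip_width: 0.0141
t 14.4 pos [ 0.5583 -0.1208  0.1244] jaw deg -31.8 toolz [ 0.002 -0.001 -1.   ] F [-0.4  1.   0.9] M [ 0.07  0.1  -0.38] w 0.0141 q [-0.35  0.54  1.55 -0.    1.05  0.21]
tilt fix rot [0.0004 0.0008 0.    ]
shift units [-0.002 -0.001 -0.005]
yaw units -0.0008754311077522756
```

```bash
python3 -m jog '{"xyz":[[0,0,0.03],[0,0,0],[0,0,0],[0,0,0],[0,0,0],[0,0,0],[0,0,0],[0,0,0]],"rot":[[0,0,0],[0,0,0],[0,0,-0.044],[0,0,-0.044],[0,0,-0.044],[0,0,-0.044],[0,0,-0.044],[0,0,0]],"claw":[1,1,1,1,1,1,1,1]}'
python3 - <<'E'
from h import *
st((.558,-.1211,.1295),72)
E
```

```text
time_s: 15.2
tool_pos: [0.5581, -0.1207, 0.1264]
orientation: [0.989, 0.149, -0.001, 0.0]
ft_force: [1.6, -0.2, -7.0]
grip_width: 0.0137
t 15.2 pos [ 0.5581 -0.1207  0.1264] jaw deg -72.8 toolz [-0.001 -0.001 -1.   ] F [ 1.6 -0.2 -7. ] M [-0.1  -0.42 -0.  ] w 0.0137 q [-0.35  0.54  1.55 -0.    1.06  0.93]
tilt fix rot [ 0.0002 -0.0003  0.    ]
shift units [-0.    -0.002  0.015]
yaw units -0.19530018302071742
```

```bash
python3 -m jog '{"xyz":[[0,0,0.02],[0,0,0.002],[0,0,0],[0,0,0],[0,0,0],[0,0,0]],"rot":[[0,0,0],[0,0,-0.044],[0,0,-0.044],[0,0,-0.044],[0,0,-0.044],[0,0,-0.018]],"claw":[1,1,1,1,1,1]}'
python3 - <<'E'
from h import *
st((.558,-.1211,.106),72)
E
```

```text
time_s: 15.8
tool_pos: [0.5581, -0.1207, 0.1306]
orientation: [0.988, -0.155, -0.001, -0.0]
ft_force: [2.3, -1.4, -7.0]
grip_width: 0.0138
t 15.8 pos [ 0.5581 -0.1207  0.1306] jaw deg -107.8 toolz [-0.002  0.    -1.   ] F [ 2.3 -1.4 -7. ] M [-0.03 -0.59  0.11] w 0.0138 q [-0.35  0.53  1.54 -0.    1.07  1.53]
tilt fix rot [-0.0001 -0.0007 -0.    ]
shift units [-0.001 -0.002 -0.123]
yaw units -0.0011233980607019906
```

```bash
python3 -m jog '{"xyz":[[0,0,-0.04],[0,0,-0.04],[0,0,-0.035],[0,0,0],[0,0,0]],"rot":[[0,0,0],[0,0,0],[0,0,0],[0,0,0],[0,0,0]],"claw":[1,1,1,1,1]}'
python3 - <<'E'
from h import *
st((.558,-.1211,.1064),72)
E
```

```text
time_s: 16.3
tool_pos: [0.5582, -0.1207, 0.1065]
orientation: [0.989, -0.149, -0.001, 0.0]
ft_force: [1.0, -0.2, -1.6]
grip_width: 0.0137
t 16.3 pos [ 0.5582 -0.1207  0.1065] jaw deg -107.1 toolz [-0.002  0.    -1.   ] F [ 1.  -0.2 -1.6] M [ 0.05 -0.19 -0.02] w 0.0137 q [-0.35  0.56  1.57 -0.    1.01  1.52]
tilt fix rot [-0.0001 -0.0005 -0.    ]
shift units [-0.001 -0.002 -0.   ]
yaw units -0.004789340341334499
```

The plunger is back at home height. I'll let go and lift clear.

```bash
python3 -m jog '{"xyz":[[0,0,0],[0,0,0],[0,0,0],[0,0,0],[0,0,0],[0,0,0]],"rot":[[0,0,-0.004],[0,0,0],[0,0,0],[0,0,0],[0,0,0],[0,0,0]],"claw":[0.5,0.2,0,-0.3,-0.3,-0.3]}'
python3 -m jog '{"xyz":[[0,0,0.1],[0,0,0.15],[0,0,0.15],[0,0,0.1],[-0.15,-0.15,0],[-0.15,-0.15,0],[-0.15,-0.15,0],[0,0,0]],"rot":[[0,0,0],[0,0,0],[0,0,0],[0,0,0],[0,0,0],[0,0,0],[0,0,0],[0,0,0]],"claw":[-0.3,-0.3,-0.3,-0.3,-0.3,-0.3,-0.3,-0.3]}'
python3 -m jog '{"xyz":[[-0.15,-0.15,0.05],[-0.15,-0.15,0],[-0.15,-0.15,0],[0,0,0]],"rot":[[0,0,0],[0,0,0],[0,0,0],[0,0,0]],"claw":[-0.3,-0.3,-0.3,-0.3]}'
python3 - <<'E'
from h import *
st()
t=r.camera("top");s=r.camera("side")
cv2.imwrite("pics/top7.png",cv2.resize(t[140:230,255:370],None,fx=5,fy=5,interpolation=cv2.INTER_CUBIC));cv2.imwrite("pics/side7.png",cv2.resize(s[60:230,150:350],None,fx=3,fy=3))
T=reds(t,(255,140,370,230))[1];S=reds(s,(200,110,330,220))[1]
for x in T+S: print(x[0],x[1])
E
```

```text
time_s: 16.9
tool_pos: [0.5585, -0.121, 0.1084]
orientation: [0.988, -0.155, 0.0, 0.0]
ft_force: [-0.1, 0.1, -0.6]
grip_width: 0.0562
time_s: 17.7
tool_pos: [0.4653, -0.2123, 0.2123]
orientation: [0.988, -0.153, 0.0, 0.001]
ft_force: [-0.8, 0.2, 0.6]
grip_width: 0.0599
time_s: 18.1
tool_pos: [0.3736, -0.3044, 0.2233]
orientation: [0.988, -0.152, 0.001, 0.001]
ft_force: [-0.6, 0.3, 0.9]
grip_width: 0.0599
t 18.1 pos [ 0.3736 -0.3044  0.2233] jaw deg -107.5 toolz [ 0.002 -0.003 -1.   ] F [-0.6  0.3  0.9] M [ 0.08 -0.    0.01] w 0.0599 q [-0.84  0.28  1.67 -0.    1.19  1.03]
tilt fix rot [0.0011 0.0008 0.    ]
[286 162   9  18  97] [290.2 170.8]
[357 173   5   6   9] [358.1 176.2]
[269 116   6   4  22] [271.7 117.4]
[234 147  19  19 243] [243.  155.5]
```

View pics/side7.png

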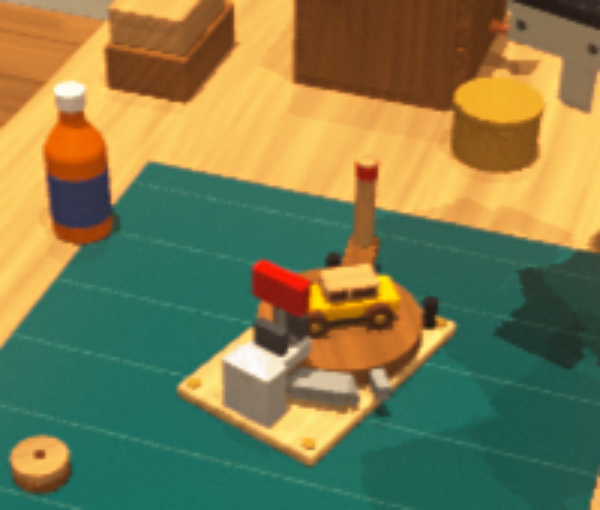

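View pics/top7.png

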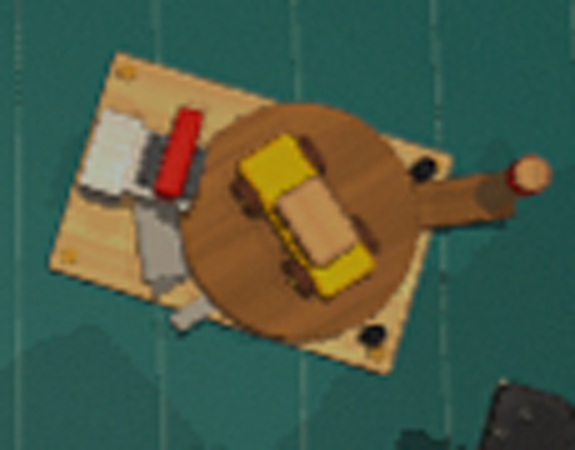

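The knob is back at its initial pixels: side (243.0,155.5) against (243.1,155.8), top (290.2,170.8) against (290.3,170.5). The bar lies along the jig again, and the arm sits at the other stop pin. Handing in.

```bash
python3 -c "
from bench import r
print(r.job_done())"
```

```text
the job is handed in; nothing more can be done
None
```

The car jig's turntable is now at its other stop, and as far as the cameras show, it is locked there by the plunger. I handed the job in at about 18 s of the 70 s allowed.

- **Plunger out:** I pulled the red knob up about 24 mm and twisted it anticlockwise until I felt the stop. I rested it on the collar, and the picture showed it stayed out.
- **Swing:** I swung the turntable by its peg through the full arc, until it met the other stop with about 8 N of reaction.
- **Plunger home:** I re-gripped the knob, lifted it slightly, twisted it back to zero, lowered it to its home height and let go. I then moved the arm well clear.

**Last checks:** The knob is back at its starting image position to about 0.5 px in both views, with its bar along the jig as at the start. The peg is at the far stop, and the highest force I read was about 9 N.

I did not tug the peg to test the lock. The lock is inferred from the knob being at home height and the pictures. I never went near the boat jig.

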